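Dispense one sample tin and set it on the balance

TASK

Swing the lever of the tin dispenser all the way to its stop and let it spring fully back, so that exactly one sample tin is pushed out onto the dispenser's front apron and the next one drops into its place. Then pick up that tin and set it down upright inside the ring marked on the balance's weighing plate, without pressing hard on the plate. Leave the other tins in the dispenser and do not disturb the jar, the spatula and the rubber stopper.

Things in the scene. Friction and masses are not known exactly. Their poses are not given: they have to be found in the camera images.
- dispenser: grey tin dispenser fixed to the bench, base 180 (x) x 70 (y) x 16 mm; origin on the bench under the middle of the square open-topped magazine (49 x 48 mm, top 65 mm above the bench). Tins are pushed out to its -x, roughly towards the robot, onto the flat apron (16 mm above the bench, 70 mm wide, to x = -90 mm). Behind the magazine a housing, 46 mm high, carries the lever
- magazine (a point): point on the magazine's floor, on its axis, 16 mm above the bench; the lowest tin stands on it
- exit (a point): point on the apron surface (16 mm above the bench) where the middle of the ejected tin comes to rest, give or take 5 mm; 51.5 mm in front of the magazine's axis. The ejected tin has free space on both its y sides
- lever_pivot (a point): lever's vertical hinge axis, at the underside of the lever's arm, 49 mm above the bench, 48 mm behind the magazine's axis
- lever_knob (a point): top centre of the lever's black upright round knob (16 mm diameter, 34 mm free height above the arm), 90 mm above the bench, 85 mm from the pivot; moves with the lever. At rest it is 37 mm in +x and 77 mm in +y of the pivot, dispenser's frame. The arm is a flat bar 14 mm wide, 6 mm thick, top 57 mm above the bench
- lever (a joint): angle of the lever, rad: 0 at rest, 0.9 at its stop. It grows as the knob swings anticlockwise seen from above: the knob moves in the dispenser's -x direction (74 mm in all), the same way as the tin. A spring returns it: about 1.5 N at the knob to start it, 5 to 6 N at the stop
- tin_a: lidded round aluminium sample tin, 36 mm diameter, 12 mm high, about 25 g; origin at the centre of its underside. Lowest in the magazine at the start: the one that is dispensed
- tin_b: same tin, second from below in the magazine; drops onto the magazine's floor when the lever has returned
- tin_c: same tin, uppermost in the magazine
- balance: white top-pan laboratory balance fixed to the bench, 215 (x) x 165 (y) mm; origin on the bench under the middle of its housing; display at its -x end
- weigh_plate: round steel weighing plate of the balance, 110 mm diameter, gives slightly when pressed; origin at the centre of its upper surface, 70 mm above the bench, 30 mm in +x of the balance's origin. A ring line of 60 mm diameter is marked about its centre
- reagent_jar: bystander: white jar with black cap, 64 mm diameter, 115 mm high, origin under its centre
- spatula: bystander: thin steel lab spatula lying on the bench, 175 mm long, 6 to 11 mm wide, origin at its middle
- stopper: bystander: black rubber stopper, 36 mm diameter, 30 mm high, origin under its centre
There are look-alikes about, which are no part of the job. Leave any yellow look-alike of the tin_c alone.

How it is judged (in metres and radians):
On the way, in this order (a step that is already met when the one before it is completed fails the run):
1. the lever is at its stop and the lowest tin stands out on the apron (value of joint lever above 0.85 rad and x of tin_a in the frame of dispenser below -0.043 m), for 0.1 s.
2. the lever has sprung back to rest (value of joint lever below 0.06 rad), for 0.2 s.
At the end, for the whole second after the job is handed in: The dispensed tin stands at rest, lid up, on the weighing plate with its centre within 14 mm of the plate's centre; the lever is back at rest (under 0.06 rad); the second tin lies on the magazine's floor and the third on top of it (horizontal distance between tin_a and weigh_plate below 0.014 m and z of tin_a in the frame of weigh_plate between -0.003 and 0.003 m and angle between tin_a's own z axis and vertical below 0.1 rad and linear speed of tin_a below 0.02 m/s and value of joint lever below 0.06 rad and distance between tin_b and magazine below 0.006 m and horizontal distance between tin_c and magazine below 0.006 m and z of tin_c in the frame of magazine below 0.018 m); the robot touches nothing.
It fails at once if a second tin leaves the magazine (horizontal distance between any of tin_b, tin_c and magazine above 0.012 m or z of tin_c in the frame of magazine above 0.035 m).
It fails at once if the weighing plate is pressed with more than 20 N (contact force between weigh_plate and anything else above 20 N).
It fails at once if a bystander is moved more than 20 mm (distance of any of reagent_jar, spatula, stopper from where it was at the start of the episode above 0.02 m).
It also fails if it takes over 58 s, if anything falls off the work surface, if the arm or the gripper's body presses on something with over 40 N, if the wrist force passes 120 N, or if a joint passes its speed limit or range.

ROBOT

A 6-joint arm with a two-finger parallel gripper is mounted at the origin on the work surface. World frame = base frame: x ahead of the robot, y to its left, z up, the work surface at z = 0. Lengths are in m, angles in degrees, forces in N, time in s.
With the tool pointing down it reaches from about 0.25 to 0.775 m from the base axis. Payload 4 kg.
Tool frame: the origin (TCP) lies between the finger pads; the fingertips stand 14 mm ahead of it and the grasp point (between the pads) lies 5 mm behind it; z points along the fingers, y is the line along which they close (so a half turn about z gives the same grasp; the last joint's range is limited). The gripper opens to 94 mm and grips with 3 to 60 N. Pads are 16 mm wide; open, the fingers measure 119 mm over their backs; the gripper's body (75 mm by 177 mm) begins 78 mm behind the grasp point.
Start: joints at [60.155, 4.996, 78.535, -0, 96.463, -5.907], TCP at [0.223, 0.503, 0.22] pointing down, gripper open.
Joint ranges: [-177.83, 177.83], [-43.37, 116.18], [15.69, 146.23], [-61.86, 241.86], [9.47, 152.12], [-147.06, 147.06]. Speed limits (degrees/s): [159.86, 159.86, 180, 180, 180, 180].

INTERFACE

Orientations are given as [roll, pitch, yaw] about the fixed x, y, z axes, in that order (R = Rz(yaw) Ry(pitch) Rx(roll)).
In Python, from station import sense, grab_frame, job_done gives the robot as it stands.
- The arm moves only by the tool jog_arm, never from a script. Its arguments are lists of equal length, an entry for each row: "slide": the shift along the tool's x, y, z normalised to -1 to 1, where 1 is 25 mm, a list of three; "delta_rot": the turn, a rotation vector about the tool's x, y, z normalised to -1 to 1, where 1 is 0.12 rad, a list of three. In form: {"slide": [[tx, ty, tz], ...], "delta_rot": [[wx, wy, wz], ...]}. A call has 1 to 5 rows; each row shifts and turns the commanded pose from where the row before left it, along the tool's axes as they then stand; what a row does not reach is not made up. A row lasts 1/12 s, in which the tool goes at most 41.7 mm and 7.16 degrees, less where a joint would pass 70% of its speed; a pose out of reach is approached as far as the arm can. A call with a number of a shift or a turn outside -1 to 1 is refused whole. A call with a gripper value outside its range is refused whole. "claw" is the opening in per cent of the stroke, from 0 (shut) to 100 (fully open), set as the call begins (left out, the last holds). The fingers move at their own pace and stop on an object; "force" is the grip in N (left out, the last holds). Time passes only in rows, so rows that do not move let the fingers close. It gives the time, the measured TCP pose, the force, the opening and the grip force at its end, in the units of the state.
- sense(): the state, without advancing time (a new reading comes with each control period).
- grab_frame(name): name is "side" or "top"; returns a dict with "frame" (384x512x3 uint8, red, green, blue), "vertical_fov" (degrees; the focal length in pixels is half the picture's height over the tangent of half this angle, whatever the lens; pixels are square), "cx", "cy" (the principal point, pixels), "T" (4x4, takes a point from camera to world coordinates). Camera axes: x right, y up, looking along -z (the intrinsics and any distortion apply to the point x, -y, -z); pixel columns grow to the right and rows downward; lengths in m; the calibration is good to about 2 mm. A picture is of the moment at which its call begins. There is no depth.
- job_done(): hands the job in; it is judged then, once.
The state is a dict: "t": time; "joints": joint angles; "qd": joint speeds; "effort": joint torques, N m; "eef_pos": TCP position; "eef_rot": TCP orientation; "contact_force": force on the tool from outside, world axes, zero at the start; "wrist_torque": the same for the moment, N m; "opening": finger opening in m; "gripper_force": force on a finger pad.
Only numpy, scipy, OpenCV 4.12 (cv2) and the standard library are available. Lean on these libraries where they do the work, as an engineer would, in place of code of your own. Each camera call takes 0.05 s, during which the arm holds its last target. There are 200 camera calls.

## Working session

There is one attempt and no reset: what is moved stays moved. The work goes in short steps, Python scripts to look and compute and a tool call to move; the robot and the scene stay as the last step left them, time stands still between calls to the robot, and variables do not carry over. Pictures are saved under pics/ and viewed, at most 10 in all, crops included, and the job is handed in when it is done.

Besides the shell and the picture viewer there is one more tool, called after "Call:" by a JSON object that holds its "api" and its "payload", one argument or row to a line. jog_arm: Moves the arm, as the interface text tells. Its arguments: {"type":"object","properties":{"slide":{"type":"array"},"delta_rot":{"type":"array"},"claw":{"type":"number"},"force":{"type":"number"}},"required":["slide","delta_rot"]}

```bash
mkdir -p pics
cat > h.py <<'E'
import numpy as np,cv2
from station import sense,grab_frame,job_done
def save(n,f):cv2.imwrite(n,f['frame'][:,:,::-1])
def ray(f,u,v):
    h=f['frame'].shape[0];F=h/2/np.tan(np.radians(f['vertical_fov'])/2)
    d=f['T'][:3,:3]@np.array([(u-f['cx'])/F,-(v-f['cy'])/F,-1]);return f['T'][:3,3],d
def onz(f,u,v,z):
    o,d=ray(f,u,v);return o+d*(z-o[2])/d[2]
def proj(f,p):
    h=f['frame'].shape[0];F=h/2/np.tan(np.radians(f['vertical_fov'])/2)
    c=f['T'][:3,:3].T@(np.array(p)-f['T'][:3,3]);return f['cx']+F*c[0]/-c[2],f['cy']-F*c[1]/-c[2]
E
python3 - <<'E'
from h import *
s=sense();print({k:s[k] for k in('t','eef_pos','eef_rot','opening')})
for n in('top','side'):
    f=grab_frame(n);save(f'pics/{n}0.png',f);print(n,[k for k in f],f['vertical_fov'],f['cx'],f['cy'],f['T'].round(3).tolist())
    import pickle;pickle.dump(f,open(n+'0.pkl','wb'))
E
```

```text
{'t': 0.0, 'eef_pos': array([0.22292302, 0.50224304, 0.21832863]), 'eef_rot': array([-1.79877554e+02, -1.46282037e-02,  1.56059394e+02]), 'opening': 0.09398865529928056}
top ['frame', 'vertical_fov', 'cx', 'cy', 'T'] 42.66893206123417 252.43671237658816 201.6849473505517 [[0.009, 0.991, -0.131, 0.436], [-1.0, 0.01, 0.01, 0.034], [0.011, 0.131, 0.991, 1.344], [0.0, 0.0, 0.0, 1.0]]
side ['frame', 'vertical_fov', 'cx', 'cy', 'T'] 56.230846783127284 256.2784240538467 194.91126438931482 [[0.993, 0.058, -0.104, 0.51], [-0.117, 0.644, -0.756, -0.566], [0.023, 0.763, 0.646, 0.577], [0.0, 0.0, 0.0, 1.0]]
```

View pics/top0.png

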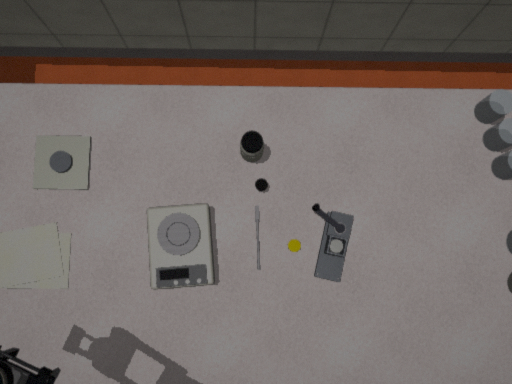

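View pics/side0.png

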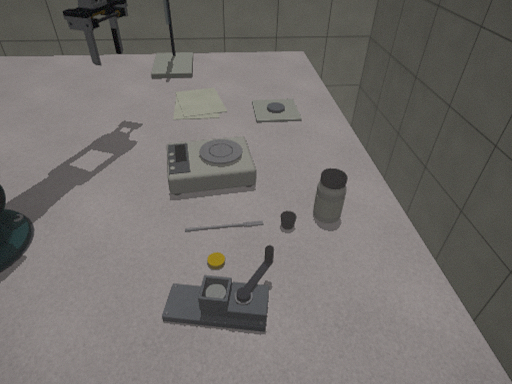

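The top view shows the dispenser at about (335,246) with its knob at (316,208), the weighing plate at (178,234) and the yellow decoy at (294,245). The jar is at (252,145), the stopper at (261,185) and the spatula at (258,238). In the side view the knob is at (269,252) and the magazine at (215,292).

Run:
```python
from h import *
import pickle
t=pickle.load(open('top0.pkl','rb'));s=pickle.load(open('side0.pkl','rb'))
a=t['frame'];b=s['frame']
ca=cv2.resize(a[195:290,295:370],None,fx=5,fy=5,interpolation=cv2.INTER_CUBIC)
cb=cv2.resize(b[240:335,155:280],None,fx=3.2,fy=5*.64,interpolation=cv2.INTER_CUBIC)
out=np.zeros((480,800,3),np.uint8);out[:ca.shape[0],:375]=ca;out[:cb.shape[0],380:380+cb.shape[1]]=cb
cv2.imwrite('pics/crop0.png',out[:,:,::-1])
# plate circle, base mask
g=cv2.cvtColor(a,cv2.COLOR_RGB2GRAY)
m=(g<115).astype(np.uint8);m[:200]=0;m[290:]=0;m[:,:305]=0;m[:,365:]=0
c=max(cv2.findContours(m,0,2)[0],key=cv2.contourArea);print('disp',cv2.minAreaRect(c),cv2.contourArea(c))
for q in cv2.HoughCircles(cv2.resize(a[200:270,145:215,1],None,fx=4,fy=4,interpolation=cv2.INTER_CUBIC),cv2.HOUGH_GRADIENT,1,1000,param1=80,param2=20,minRadius=70,maxRadius=100)[0]:
  u,v=q[0]/4+145-.4,q[1]/4+200-.4;print('plate',u,v,q[2]/4,onz(t,u,v,.07))
k=(g[200:216,308:325]<45);ys,xs=np.nonzero(k);print('knob',xs.mean()+308,ys.mean()+200,k.sum(),onz(t,xs.mean()+308,ys.mean()+200,.085))
print('mag',onz(t,336,246,.065), 'F px/m', )
print(onz(t,256,192,0),proj(s,onz(t,294,245,.012)),proj(s,onz(t,178,234,.07)),proj(s,onz(t,316,208,.09)))
```

```text
disp ((326.3091125488281, 242.06668090820312), (43.18342971801758, 72.87322998046875), 12.17145824432373) 1911.5Traceback (most recent call last):
  File "<stdin>", line 13, in <module>
TypeError: 'NoneType' object is not subscriptable
```

View pics/crop0.png

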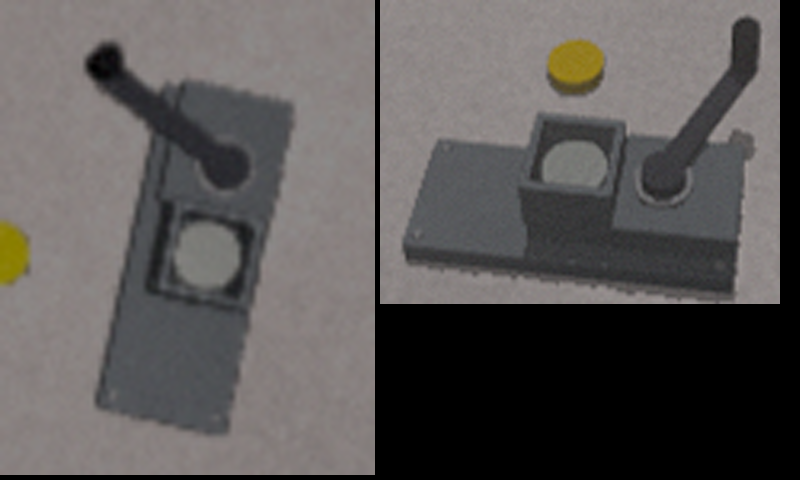

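The crop shows the knob top at top-view pixel (315.6,207), the pivot at (340,228) and the top tin at (336.4,246). The apron's front corners are at (314.4,276) and (340.4,281.6).

```bash
cat >> h.py <<'E'
def tri(t,uv,s,uw):
    o,d=ray(t,*uv);p,e=ray(s,*uw);d=d/np.linalg.norm(d);e=e/np.linalg.norm(e)
    x=np.linalg.lstsq(np.c_[d,-e],p-o,rcond=None)[0];A=o+d*x[0];B=p+e*x[1];return (A+B)/2,np.linalg.norm(A-B)
E
python3 - <<'E'
from h import *
import pickle
t=pickle.load(open('top0.pkl','rb'));s=pickle.load(open('side0.pkl','rb'))
T=lambda x,y:(295+x/5-.4,195+y/5-.4)
S=lambda x,y:(155+(x-380)/3.2-.3,240+y/3.2-.3)
for n,a,b,z in(('knob',(103,58),(747,25),.09),('tin',(207,255),(577,167),.052),('apL',(97,405),(440,140),.016),('apR',(227,433),(405,246),.016),('piv',(226,163),(665,175),.057)):
    p,e=tri(t,T(*a),s,S(*b));print(n,p.round(4),round(e,4),'top@z',onz(t,*T(*a),z).round(4),'side@z',onz(s,*S(*b),z).round(4))
a=t['frame']
g=cv2.cvtColor(a,cv2.COLOR_RGB2GRAY)
hsv=cv2.cvtColor(a,cv2.COLOR_RGB2HSV)
sub=g[200:290,145:218];print(sub[34,::3],sub[::3,33])
for n,(u,v),z in(('jar',(252,140),.115),('stop',(261,184),.03),('yel',(294,245),.012),('plate',(178.5,234),.07),('spat1',(257,207),0),('spat2',(258,268),0)):print(n,onz(t,u,v,z).round(3))
for th in range(120,160,5):
    m=((g<th)).astype(np.uint8)[208:262,150:210]
    for c in cv2.findContours(m,0,1)[0]:
        if cv2.contourArea(c)>600:(u,v),w,an=cv2.fitEllipse(c);print(th,u+150,v+208,w,onz(t,u+150,v+208,.07).round(4))
E
```

```text
knob [ 0.5938 -0.1409  0.0876] 0.0023 top@z [ 0.5924 -0.1405  0.09  ] side@z [ 0.5946 -0.1429  0.09  ]
tin [ 0.4948 -0.1997  0.0512] 0.0027 top@z [ 0.4934 -0.1997  0.052 ] side@z [ 0.4962 -0.2002  0.052 ]
apL [ 0.4153 -0.1464  0.0128] 0.002 top@z [ 0.4144 -0.1461  0.016 ] side@z [ 0.4168 -0.1486  0.016 ]
apR [ 0.4011 -0.2155  0.0157] 0.002 top@z [ 0.4002 -0.2156  0.016 ] side@z [ 0.4021 -0.2155  0.016 ]
piv [ 0.5422 -0.2103  0.0525] 0.0005 top@z [ 0.5415 -0.2094  0.057 ] side@z [ 0.5421 -0.2133  0.057 ]
[133 121 136 137 114 108 110  81 110 113 111 107 111 109 110  88 111 110
  88 137 140 123  58  83 136] [133 131 116 137 126 110 109 110 111 110 111 111 110 112 109  85 113 110
 115 135 138 137  97  25  20  24  35  81  77  84]
jar [0.759 0.024 0.115]
stop [ 0.659 -0.002  0.03 ]
yel [ 0.496 -0.093  0.012]
plate [0.519 0.212 0.07 ]
spat1 [0.6   0.008 0.   ]
spat2 [0.433 0.004 0.   ]
120 178.63773345947266 233.65290641784668 (41.55891036987305, 42.78615951538086) [0.5196 0.2113 0.07  ]
125 178.49350357055664 233.64232444763184 (41.92839050292969, 43.16029357910156) [0.5196 0.2117 0.07  ]
130 178.51082229614258 233.7839698791504 (42.741146087646484, 43.45744323730469) [0.5192 0.2116 0.07  ]
135 178.4327735900879 233.81780624389648 (43.51298904418945, 44.584205627441406) [0.5192 0.2118 0.07  ]
140 179.49895095825195 234.49987030029297 (62.2471809387207, 70.32156372070312) [0.5174 0.209  0.07  ]
145 179.5 234.5 (62.31218719482422, 70.3048095703125) [0.5174 0.209  0.07  ]
150 179.5 234.5 (62.31218719482422, 70.3048095703125) [0.5174 0.209  0.07  ]
155 179.5 234.5 (62.31218719482422, 70.3048095703125) [0.5174 0.209  0.07  ]
```

Call:
{"api": "jog_arm", "payload": {
  "slide": [
    [0, 0, 0],
    [0, 0, 0],
    [-0.84, -0.88, 0],
    [-0.84, -0.88, 0],
    [-0.84, -0.88, 0]
  ],
  "delta_rot": [
    [0, 0, -0.87],
    [0, 0, -0.86],
    [0, 0, 0],
    [0, 0, 0],
    [0, 0, 0]
  ],
  "claw": 0,
  "force": 20
}}

```text
t: 0.52
eef_pos: [0.271, 0.4241, 0.2186]
eef_rot: [-179.9, -0.0, 168.1]
contact_force: [-0.5, 0.7, 1.1]
opening: 0.0641
gripper_force: 0.0
```

Call:
{"api": "jog_arm", "payload": {
  "slide": [
    [-0.84, -0.88, 0],
    [-0.84, -0.88, 0],
    [-0.84, -0.88, 0],
    [-0.84, -0.88, 0],
    [-0.84, -0.88, 0]
  ],
  "delta_rot": [
    [0, 0, 0],
    [0, 0, 0],
    [0, 0, 0],
    [0, 0, 0],
    [0, 0, 0]
  ]
}}

```text
t: 0.93
eef_pos: [0.351, 0.294, 0.219]
eef_rot: [-180.0, -0.0, 168.0]
contact_force: [-0.0, -1.3, -0.3]
opening: 0.0307
gripper_force: 0.0
```

Call:
{"api": "jog_arm", "payload": {
  "slide": [
    [-0.84, -0.88, 0],
    [-0.84, -0.88, 0],
    [-0.84, -0.88, 0],
    [-0.84, -0.88, 0],
    [-0.84, -0.88, 0]
  ],
  "delta_rot": [
    [0, 0, 0],
    [0, 0, 0],
    [0, 0, 0],
    [0, 0, 0],
    [0, 0, 0]
  ]
}}

```text
t: 1.35
eef_pos: [0.4307, 0.1646, 0.219]
eef_rot: [-180.0, -0.0, 168.0]
contact_force: [1.3, 0.0, -0.7]
opening: 0.0005
gripper_force: 0.0
```

Call:
{"api": "jog_arm", "payload": {
  "slide": [
    [-0.84, -0.88, 0],
    [-0.84, -0.88, 0],
    [-0.84, -0.88, 0],
    [-0.84, -0.88, 0],
    [-0.84, -0.88, 0]
  ],
  "delta_rot": [
    [0, 0, 0],
    [0, 0, 0],
    [0, 0, 0],
    [0, 0, 0],
    [0, 0, 0]
  ]
}}

```text
t: 1.77
eef_pos: [0.5105, 0.0351, 0.2189]
eef_rot: [180.0, -0.1, 167.9]
contact_force: [-0.5, 0.5, 0.1]
opening: 0.0005
gripper_force: 0.0
```

Call:
{"api": "jog_arm", "payload": {
  "slide": [
    [-0.84, -0.88, 0],
    [-0.84, -0.88, 0],
    [-0.84, -0.88, 0],
    [-0.84, -0.88, 0],
    [-0.84, -0.88, 0]
  ],
  "delta_rot": [
    [0, 0, 0],
    [0, 0, 0],
    [0, 0, 0],
    [0, 0, 0],
    [0, 0, 0]
  ]
}}

```text
t: 2.18
eef_pos: [0.5903, -0.0943, 0.2187]
eef_rot: [180.0, -0.1, 167.9]
contact_force: [-0.0, -0.2, -0.3]
opening: 0.0003
gripper_force: 0.0
```

Call:
{"api": "jog_arm", "payload": {
  "slide": [
    [-0.89, -0.86, 0],
    [-0.89, -0.86, 0],
    [0, 0, 0.8],
    [0, 0, 0.8],
    [0, 0, 0]
  ],
  "delta_rot": [
    [0, 0, 0],
    [0, 0, 0],
    [0, 0, 0],
    [0, 0, 0],
    [0, 0, 0]
  ]
}}

```text
t: 2.6
eef_pos: [0.6222, -0.1442, 0.1733]
eef_rot: [179.9, -0.6, 167.9]
contact_force: [-0.4, 0.2, -1.0]
opening: 0.0006
gripper_force: 0.0
```

Run:
```python
from h import *
a=grab_frame('top');b=grab_frame('side');p=sense()['eef_pos'];print(p,proj(a,p+[0,0,-.014]),proj(b,p+[0,0,-.014]))
o=np.zeros((450,800,3),np.uint8)
x=cv2.resize(a['frame'][180:290,285:375],None,fx=4,fy=4);o[:440,:360]=x
x=cv2.resize(b['frame'][190:335,150:290],None,fx=3,fy=3);o[:435,370:790]=x
cv2.imwrite('pics/c1.png',o[:,:,::-1])
```

```text
[ 0.62371551 -0.14400414  0.17795534] (np.float64(320.7428110826396), np.float64(189.74111732833535)) (np.float64(288.89193434993814), np.float64(216.9926638461263))
```

View pics/c1.png

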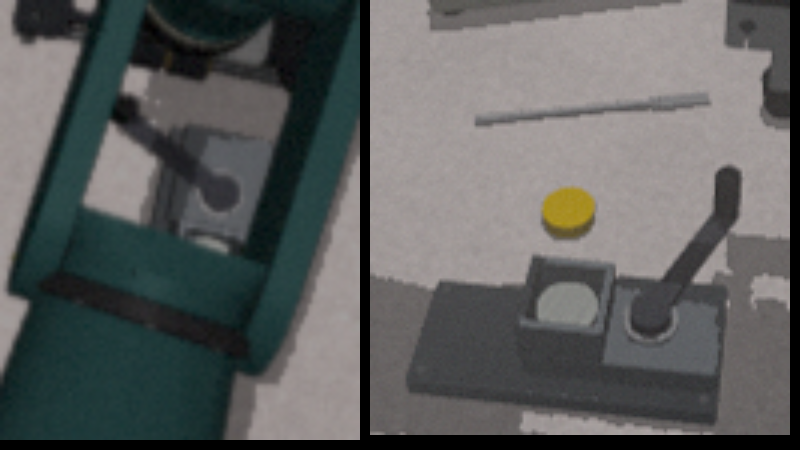

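The side view shows the closed finger at crop (780,100), at the projected position and clear of the knob. The dispenser is undisturbed. Next: descend and push.

Call:
{"api": "jog_arm", "payload": {
  "slide": [
    [0, 0, 0.98],
    [0, 0, 0.98],
    [0, 0, 0.98],
    [0, 0, 0.98],
    [0, 0, 0]
  ],
  "delta_rot": [
    [0, 0, 0],
    [0, 0, 0],
    [0, 0, 0],
    [0, 0, 0],
    [0, 0, 0]
  ]
}}

```text
t: 3.12
eef_pos: [0.6218, -0.1429, 0.0771]
eef_rot: [179.9, -0.5, 168.0]
contact_force: [-0.8, -0.6, -1.7]
opening: 0.0003
gripper_force: 0.0
```

Call:
{"api": "jog_arm", "payload": {
  "slide": [
    [0.3, 0, 0],
    [0.3, 0, 0],
    [0.3, 0, 0],
    [0.2, 0, 0],
    [0.2, 0, 0]
  ],
  "delta_rot": [
    [0, 0, 0],
    [0, 0, 0],
    [0, 0, 0],
    [0, 0, 0],
    [0, 0, 0]
  ]
}}

```text
t: 3.53
eef_pos: [0.5955, -0.1369, 0.0854]
eef_rot: [179.9, 0.6, 168.0]
contact_force: [6.2, 2.7, -1.1]
opening: 0.0004
gripper_force: 2.6
```

Call:
{"api": "jog_arm", "payload": {
  "slide": [
    [0.2, 0, 0],
    [0.2, 0, 0],
    [0.2, 0, 0],
    [0.2, 0, 0],
    [0.2, 0, 0]
  ],
  "delta_rot": [
    [0, 0, 0],
    [0, 0, 0],
    [0, 0, 0],
    [0, 0, 0],
    [0, 0, 0]
  ]
}}

```text
t: 3.95
eef_pos: [0.5715, -0.1312, 0.0856]
eef_rot: [179.9, 0.6, 168.0]
contact_force: [5.1, 3.1, 0.6]
opening: 0.0002
gripper_force: 2.4
```

Call:
{"api": "jog_arm", "payload": {
  "slide": [
    [0.18, 0, 0.05],
    [0.18, 0, 0.05],
    [0.18, 0, 0],
    [0.18, 0, 0],
    [0.18, 0, 0]
  ],
  "delta_rot": [
    [0, 0, 0],
    [0, 0, 0],
    [0, 0, 0],
    [0, 0, 0],
    [0, 0, 0]
  ]
}}

```text
t: 4.37
eef_pos: [0.5475, -0.1289, 0.0812]
eef_rot: [-179.9, 0.3, 167.9]
contact_force: [5.9, -2.7, 3.5]
opening: 0.0005
gripper_force: 2.9
```

Call:
{"api": "jog_arm", "payload": {
  "slide": [
    [0.1, 0, 0],
    [0.1, 0, 0],
    [0.1, 0, 0],
    [0, 0, 0],
    [0, 0, 0]
  ],
  "delta_rot": [
    [0, 0, 0],
    [0, 0, 0],
    [0, 0, 0],
    [0, 0, 0],
    [0, 0, 0]
  ]
}}

```text
t: 4.78
eef_pos: [0.5403, -0.1292, 0.0811]
eef_rot: [-179.7, 0.4, 167.9]
contact_force: [5.1, -6.2, 3.6]
opening: 0.0004
gripper_force: 3.4
```

Call:
{"api": "jog_arm", "payload": {
  "slide": [
    [0.08, 0, 0],
    [0.08, 0, 0],
    [0, 0, 0],
    [0, 0, 0]
  ],
  "delta_rot": [
    [0, 0, 0],
    [0, 0, 0],
    [0, 0, 0],
    [0, 0, 0]
  ]
}}

```text
t: 5.12
eef_pos: [0.538, -0.1295, 0.0812]
eef_rot: [-179.6, 0.6, 167.9]
contact_force: [8.2, -9.4, 0.0]
opening: 0.0006
gripper_force: 5.6
```

Call:
{"api": "jog_arm", "payload": {
  "slide": [
    [0.08, 0, 0],
    [0, 0, 0],
    [0, 0, 0]
  ],
  "delta_rot": [
    [0, 0, 0],
    [0, 0, 0],
    [0, 0, 0]
  ]
}}

```text
t: 5.37
eef_pos: [0.5377, -0.1295, 0.0814]
eef_rot: [-179.6, 0.8, 167.9]
contact_force: [12.7, -8.1, -3.0]
opening: 0.0003
gripper_force: 7.6
```

Run:
```python
from h import *
b=grab_frame('side')
cv2.imwrite('pics/c2.png',cv2.resize(b['frame'][190:340,140:300],None,fx=4,fy=4)[:,:,::-1])
print(sense()['contact_force'],proj(b,(.5213,-.127,.09)),proj(b,(.4444,-.1891,.028)))
```

```text
[12.92626569 -9.09551179 -2.72896963] (np.float64(227.8995415877912), np.float64(243.83655349775535)) (np.float64(187.196701096827), np.float64(297.1200154363312))
```

View pics/c2.png

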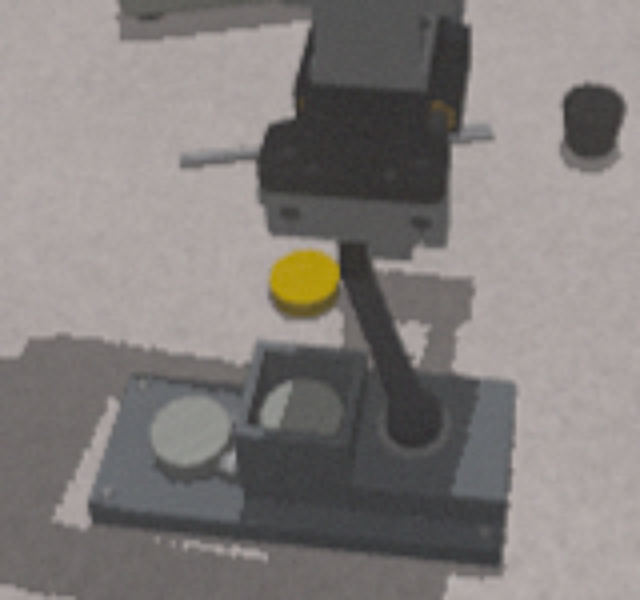

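The tin stands on the apron at side-view pixel (187.5,298), which matches the projected exit point. The lever is at its stop, so I'll back off.

Call:
{"api": "jog_arm", "payload": {
  "slide": [
    [-0.4, 0, 0],
    [-0.5, 0, 0],
    [-0.5, 0, 0],
    [-0.5, 0, 0],
    [-0.5, 0, 0]
  ],
  "delta_rot": [
    [0, 0, 0],
    [0, 0, 0],
    [0, 0, 0],
    [0, 0, 0],
    [0, 0, 0]
  ]
}}

```text
t: 5.83
eef_pos: [0.5899, -0.1372, 0.078]
eef_rot: [-180.0, -0.3, 167.9]
contact_force: [-0.5, 0.3, -0.2]
opening: 0.0003
gripper_force: 0.0
```

Call:
{"api": "jog_arm", "payload": {
  "slide": [
    [-0.5, 0, 0],
    [-0.5, 0, 0],
    [-0.5, 0, 0],
    [0, 0, 0],
    [0, 0, 0]
  ],
  "delta_rot": [
    [0, 0, 0],
    [0, 0, 0],
    [0, 0, 0],
    [0, 0, 0],
    [0, 0, 0]
  ]
}}

```text
t: 6.25
eef_pos: [0.6267, -0.145, 0.0778]
eef_rot: [-180.0, -0.3, 167.9]
contact_force: [-0.5, -0.6, 0.3]
opening: 0.0006
gripper_force: 0.0
```

Call:
{"api": "jog_arm", "payload": {
  "slide": [
    [0, 0, -1],
    [0, 0, -1],
    [0, 0, -1],
    [0, 0, 0],
    [0, 0, 0]
  ],
  "delta_rot": [
    [0, 0, 0],
    [0, 0, 0],
    [0, 0, 0],
    [0, 0, 0],
    [0, 0, 0]
  ]
}}

```text
t: 6.67
eef_pos: [0.6281, -0.1452, 0.156]
eef_rot: [-180.0, 0.1, 167.9]
contact_force: [-0.5, 0.9, -0.0]
opening: 0.0004
gripper_force: 0.0
```

Run:
```python
from h import *
b=grab_frame('side')
cv2.imwrite('pics/c3.png',cv2.resize(b['frame'][190:340,140:300],None,fx=4,fy=4)[:,:,::-1])
g=cv2.cvtColor(b['frame'],cv2.COLOR_RGB2GRAY)[280:315,165:204];m=(g>130).astype(np.uint8)
n,l,st,c=cv2.connectedComponentsWithStats(m);print(st,c+[165,280])
for x in c[1:]:print(onz(b,*(x+[165,280]),.027))
p=sense()['eef_pos'];print(p,sense()['contact_force'])
```

```text
[[   0    0   39   35 1219]
 [   0    0   38    5  146]] [[184.12551272 298.85233798]
 [182.95205479 281.53424658]]
[ 0.4356561  -0.15427215  0.027     ]
[ 0.62733994 -0.14496051  0.15384465] [-0.34229675 -1.04075162 -0.77513513]
```

View pics/c3.png

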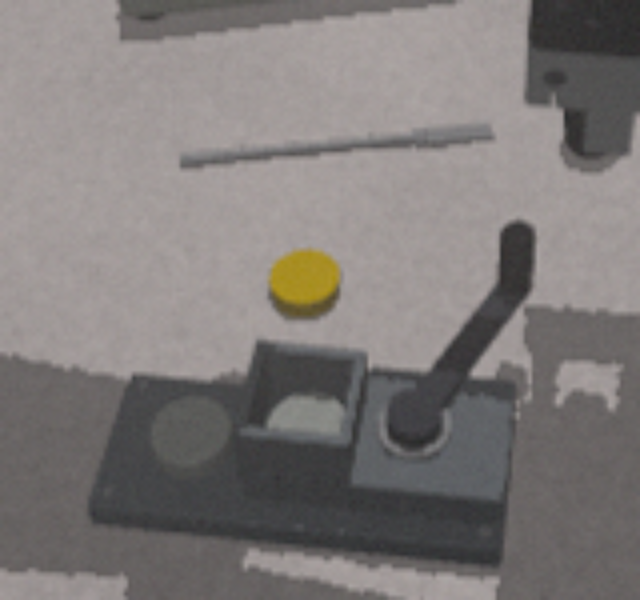

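The lever is back at rest, the stack has dropped, and the tin is at side-view pixel (187,297), the expected exit. Next: move over the tin with the gripper partly open.

Call:
{"api": "jog_arm", "payload": {
  "slide": [
    [0.85, -0.41, 0],
    [0.85, -0.41, 0],
    [0.85, -0.41, 0],
    [0.85, -0.41, 0],
    [0.85, -0.41, 0]
  ],
  "delta_rot": [
    [0, 0, 0],
    [0, 0, 0],
    [0, 0, 0],
    [0, 0, 0],
    [0, 0, 0]
  ],
  "claw": 66,
  "force": 12
}}

```text
t: 7.13
eef_pos: [0.5108, -0.1724, 0.1511]
eef_rot: [179.9, -0.3, 168.0]
contact_force: [0.4, 1.2, -0.0]
opening: 0.0305
gripper_force: 0.0
```

Call:
{"api": "jog_arm", "payload": {
  "slide": [
    [0.85, -0.41, 0],
    [0.85, -0.41, 0],
    [0.85, -0.41, 0],
    [0, 0, 0],
    [0, 0, 0]
  ],
  "delta_rot": [
    [0, 0, 0],
    [0, 0, 0],
    [0, 0, 0],
    [0, 0, 0],
    [0, 0, 0]
  ]
}}

```text
t: 7.55
eef_pos: [0.4433, -0.1893, 0.1522]
eef_rot: [179.9, -0.2, 167.9]
contact_force: [0.9, 0.1, 0.7]
opening: 0.0611
gripper_force: 0.0
```

Call:
{"api": "jog_arm", "payload": {
  "slide": [
    [0, 0, 0.8],
    [0, 0, 0.8],
    [0, 0, 0.8],
    [0, 0, 0],
    [0, 0, 0]
  ],
  "delta_rot": [
    [0, 0, 0],
    [0, 0, 0],
    [0, 0, 0],
    [0, 0, 0],
    [0, 0, 0]
  ]
}}

```text
t: 7.97
eef_pos: [0.4445, -0.1888, 0.0921]
eef_rot: [179.9, -0.2, 168.0]
contact_force: [0.3, 0.5, -0.3]
opening: 0.0622
gripper_force: 0.0
```

Run:
```python
from h import *
b=grab_frame('side')
cv2.imwrite('pics/c4.png',cv2.resize(b['frame'][190:340,140:300],None,fx=4,fy=4)[:,:,::-1])
p=sense()['eef_pos'];o=onz(b,187.1,297.4,.028)
d=o-p;c,s=np.cos(np.radians(167.9)),np.sin(np.radians(167.9))
print(p,o,'tool mm',1e3*(d[0]*c+d[1]*s),1e3*(d[0]*s-d[1]*c), (np.array(proj(b,p+[0,0,-.014]))-[140,190])*4)
```

```text
[ 0.44540642 -0.18942998  0.0936566 ] [ 0.44424743 -0.18965774  0.028     ] tool mm 1.085489059435451 -0.4656504532324463 [178.65775277 357.20659466]
```

View pics/c4.png

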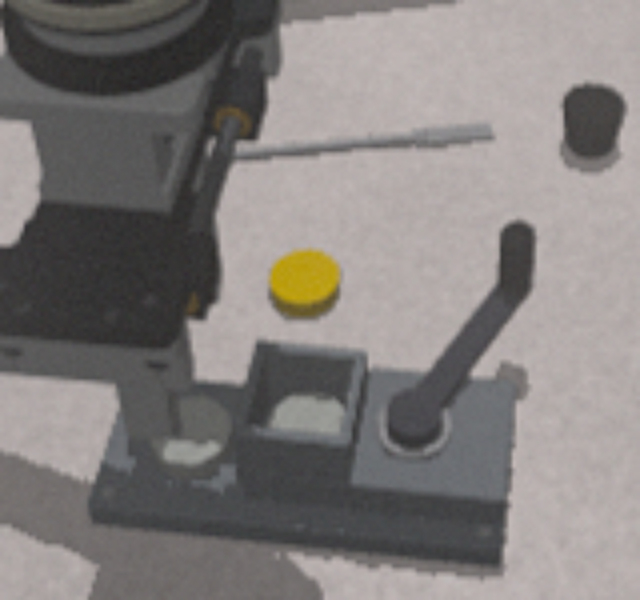

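The gripper is over the tin at crop (190,435), with one finger each side and the magazine and lever clear. Next: descend.

Call:
{"api": "jog_arm", "payload": {
  "slide": [
    [0.02, 0, 0.8],
    [0.02, 0, 0.8],
    [0, 0, 0.5],
    [0, 0, 0.2],
    [0, 0, 0]
  ],
  "delta_rot": [
    [0, 0, 0],
    [0, 0, 0],
    [0, 0, 0],
    [0, 0, 0],
    [0, 0, 0]
  ]
}}

```text
t: 8.43
eef_pos: [0.4443, -0.1895, 0.0364]
eef_rot: [180.0, -0.0, 168.0]
contact_force: [0.7, -0.8, 0.1]
opening: 0.062
gripper_force: 0.0
```

Call:
{"api": "jog_arm", "payload": {
  "slide": [
    [0, 0, 0],
    [0, 0, 0]
  ],
  "delta_rot": [
    [0, 0, 0],
    [0, 0, 0]
  ]
}}

```text
t: 8.6
eef_pos: [0.4453, -0.1902, 0.0382]
eef_rot: [-180.0, 0.2, 168.0]
contact_force: [-0.1, -0.4, 0.2]
opening: 0.0617
gripper_force: 0.0
```

Call:
{"api": "jog_arm", "payload": {
  "slide": [
    [0, 0, 0.09],
    [0, 0, 0.09],
    [0, 0, 0],
    [0, 0, 0]
  ],
  "delta_rot": [
    [0, 0, 0],
    [0, 0, 0],
    [0, 0, 0],
    [0, 0, 0]
  ]
}}

```text
t: 8.93
eef_pos: [0.444, -0.1896, 0.032]
eef_rot: [180.0, 0.0, 168.0]
contact_force: [0.5, 0.9, 0.6]
opening: 0.0622
gripper_force: 0.0
```

Call:
{"api": "jog_arm", "payload": {
  "slide": [
    [0, 0, 0],
    [0, 0, 0],
    [0, 0, 0],
    [0, 0, 0],
    [0, 0, 0]
  ],
  "delta_rot": [
    [0, 0, 0],
    [0, 0, 0],
    [0, 0, 0],
    [0, 0, 0],
    [0, 0, 0]
  ],
  "claw": 20,
  "force": 12
}}

```text
t: 9.35
eef_pos: [0.4441, -0.1896, 0.032]
eef_rot: [180.0, 0.0, 168.0]
contact_force: [0.1, 0.7, 0.1]
opening: 0.0357
gripper_force: 12.0
```

Call:
{"api": "jog_arm", "payload": {
  "slide": [
    [0, 0, 0],
    [0, 0, 0],
    [0, 0, 0]
  ],
  "delta_rot": [
    [0, 0, 0],
    [0, 0, 0],
    [0, 0, 0]
  ]
}}

```text
t: 9.6
eef_pos: [0.4441, -0.1896, 0.032]
eef_rot: [180.0, 0.0, 168.0]
contact_force: [-0.4, -0.2, 0.7]
opening: 0.0357
gripper_force: 12.0
```

Call:
{"api": "jog_arm", "payload": {
  "slide": [
    [0, 0, -0.5],
    [0, 0, -1],
    [0, 0, -1],
    [0, 0, -1],
    [0, 0, -1]
  ],
  "delta_rot": [
    [0, 0, 0],
    [0, 0, 0],
    [0, 0, 0],
    [0, 0, 0],
    [0, 0, 0]
  ]
}}

```text
t: 10.02
eef_pos: [0.4438, -0.1895, 0.1454]
eef_rot: [180.0, -0.0, 168.0]
contact_force: [-0.5, -0.4, -0.5]
opening: 0.0356
gripper_force: 12.0
```

Call:
{"api": "jog_arm", "payload": {
  "slide": [
    [0, 0, -0.5],
    [0.02, 0.4, 0],
    [0.02, 0.8, 0],
    [0.02, 0.8, 0],
    [0.02, 0.8, 0]
  ],
  "delta_rot": [
    [0, 0, 0],
    [0, 0, 0],
    [0, 0, 0],
    [0, 0, 0],
    [0, 0, 0]
  ]
}}

```text
t: 10.43
eef_pos: [0.4561, -0.1192, 0.1554]
eef_rot: [179.9, -0.1, 167.9]
contact_force: [0.5, -0.5, -0.0]
opening: 0.0353
gripper_force: 12.0
```

Call:
{"api": "jog_arm", "payload": {
  "slide": [
    [0.02, 0.9, 0],
    [0.02, 0.9, 0],
    [0.02, 0.9, 0],
    [0.02, 0.9, 0],
    [0.02, 0.9, 0]
  ],
  "delta_rot": [
    [0, 0, 0],
    [0, 0, 0],
    [0, 0, 0],
    [0, 0, 0],
    [0, 0, 0]
  ]
}}

```text
t: 10.85
eef_pos: [0.4769, -0.0083, 0.1552]
eef_rot: [180.0, -0.2, 168.0]
contact_force: [0.3, 0.1, -0.6]
opening: 0.0356
gripper_force: 12.0
```

Call:
{"api": "jog_arm", "payload": {
  "slide": [
    [0.02, 0.9, 0],
    [0.02, 0.9, 0],
    [0.02, 0.9, 0],
    [0.02, 0.9, 0],
    [0.02, 0.9, 0]
  ],
  "delta_rot": [
    [0, 0, 0],
    [0, 0, 0],
    [0, 0, 0],
    [0, 0, 0],
    [0, 0, 0]
  ]
}}

```text
t: 11.27
eef_pos: [0.4977, 0.1021, 0.1552]
eef_rot: [-180.0, -0.2, 168.0]
contact_force: [1.2, -0.3, -0.2]
opening: 0.0353
gripper_force: 12.0
```

Call:
{"api": "jog_arm", "payload": {
  "slide": [
    [0.02, 0.9, 0],
    [0.02, 0.9, 0],
    [0, 0.6, 0],
    [0, 0.3, 0],
    [0, 0, 0]
  ],
  "delta_rot": [
    [0, 0, 0],
    [0, 0, 0],
    [0, 0, 0],
    [0, 0, 0],
    [0, 0, 0]
  ]
}}

```text
t: 11.68
eef_pos: [0.511, 0.1681, 0.1554]
eef_rot: [-180.0, -0.1, 168.1]
contact_force: [-0.5, 0.1, -0.7]
opening: 0.0354
gripper_force: 12.0
```

Run:
```python
from h import *
b=grab_frame('side');a=grab_frame('top')
o=np.zeros((450,800,3),np.uint8)
o[:390,:480]=cv2.resize(b['frame'][90:220,130:290],None,fx=3,fy=3)
o[:330,490:790]=cv2.resize(a['frame'][190:300,130:230],None,fx=3,fy=3)
cv2.imwrite('pics/c5.png',o[:,:,::-1])
p=sense()['eef_pos'];d=np.array([.520,.2115,.086])-p
c,s=np.cos(np.radians(168)),np.sin(np.radians(168))
print(p,'tool mm',1e3*(d[0]*c+d[1]*s),1e3*(d[0]*s-d[1]*c), (np.array(proj(b,p+[0,0,-.016]))-[130,90])*3,sense()['gripper_force'],sense()['opening'])
```

```text
[0.51123959 0.1663325  0.1560204 ] tool mm 0.8218746055032901 46.00186952777754 [257.09149392 136.3324034 ] 11.999933570623398 0.0354203892324462
```

View pics/c5.png

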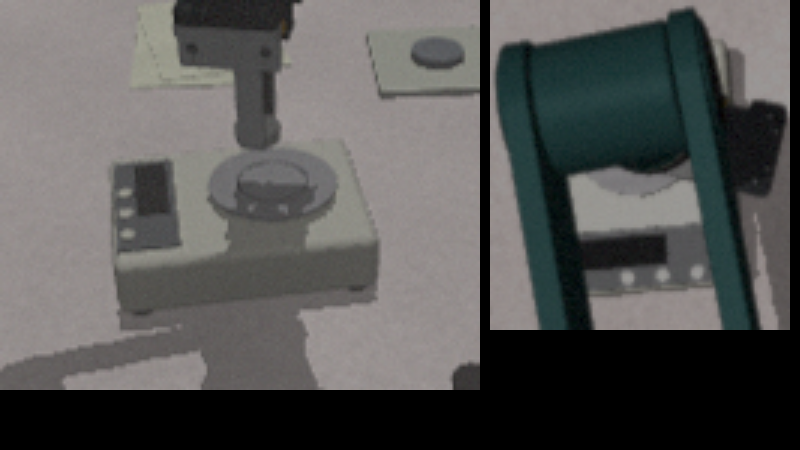

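The gripper holds the tin short of the plate (plate centre at side crop (273,183)). About 46 mm remain in y.

Call:
{"api": "jog_arm", "payload": {
  "slide": [
    [0.03, 0.7, 0],
    [0, 0.7, 0],
    [0, 0.44, 0.4],
    [0, 0, 0.8],
    [0, 0, 0.6]
  ],
  "delta_rot": [
    [0, 0, 0],
    [0, 0, 0],
    [0, 0, 0],
    [0, 0, 0],
    [0, 0, 0]
  ]
}}

```text
t: 12.2
eef_pos: [0.5206, 0.2113, 0.1105]
eef_rot: [-180.0, -0.0, 168.0]
contact_force: [0.0, -0.6, -0.6]
opening: 0.0355
gripper_force: 12.0
```

Call:
{"api": "jog_arm", "payload": {
  "slide": [
    [0, 0, 0.2],
    [0, 0, 0],
    [0, 0, 0]
  ],
  "delta_rot": [
    [0, 0, 0],
    [0, 0, 0],
    [0, 0, 0]
  ]
}}

```text
t: 12.45
eef_pos: [0.5207, 0.2111, 0.1068]
eef_rot: [-180.0, -0.0, 167.9]
contact_force: [-0.1, -0.9, 0.3]
opening: 0.0354
gripper_force: 12.0
```

Run:
```python
from h import *
import pickle
b=pickle.load(open('side0.pkl','rb'));print('plate side',onz(b,220.7,150.7,.07))
g=grab_frame('top');p=sense()['eef_pos'];d=np.array([.520,.2115,.086])-p
c,s=np.cos(np.radians(168)),np.sin(np.radians(168))
print(p,'tool mm',1e3*(d[0]*c+d[1]*s),1e3*(d[0]*s-d[1]*c),sense()['contact_force'])
```

```text
plate side [0.52174537 0.20807914 0.07      ]
[0.52124766 0.21137445 0.10769071] tool mm 1.2465006981306457 -0.13659564887363104 [ 0.60587925 -0.54979267 -0.27864822]
```

Call:
{"api": "jog_arm", "payload": {
  "slide": [
    [0, 0, 0.2],
    [0, 0, 0.2],
    [0, 0, 0.2],
    [0, 0, 0],
    [0, 0, 0]
  ],
  "delta_rot": [
    [0, 0, 0],
    [0, 0, 0],
    [0, 0, 0],
    [0, 0, 0],
    [0, 0, 0]
  ]
}}

```text
t: 12.92
eef_pos: [0.5204, 0.2116, 0.0914]
eef_rot: [-180.0, -0.1, 168.0]
contact_force: [-0.9, -0.1, -1.2]
opening: 0.0353
gripper_force: 12.0
```

Call:
{"api": "jog_arm", "payload": {
  "slide": [
    [0, 0, 0.05],
    [0, 0, 0.05],
    [0, 0, 0],
    [0, 0, 0]
  ],
  "delta_rot": [
    [0, 0, 0],
    [0, 0, 0],
    [0, 0, 0],
    [0, 0, 0]
  ]
}}

```text
t: 13.25
eef_pos: [0.5208, 0.2117, 0.0895]
eef_rot: [180.0, 0.0, 168.0]
contact_force: [0.1, -0.2, 0.1]
opening: 0.0352
gripper_force: 12.0
```

Call:
{"api": "jog_arm", "payload": {
  "slide": [
    [0, 0, 0.05],
    [0, 0, 0],
    [0, 0, 0]
  ],
  "delta_rot": [
    [0, 0, 0],
    [0, 0, 0],
    [0, 0, 0]
  ]
}}

```text
t: 13.5
eef_pos: [0.5207, 0.2117, 0.0882]
eef_rot: [180.0, -0.0, 168.0]
contact_force: [0.2, 0.1, -0.3]
opening: 0.0356
gripper_force: 12.0
```

Call:
{"api": "jog_arm", "payload": {
  "slide": [
    [0, 0, 0.04],
    [0, 0, 0],
    [0, 0, 0]
  ],
  "delta_rot": [
    [0, 0, 0],
    [0, 0, 0],
    [0, 0, 0]
  ]
}}

```text
t: 13.75
eef_pos: [0.5207, 0.2117, 0.0872]
eef_rot: [180.0, -0.0, 168.0]
contact_force: [-0.3, -0.4, 0.1]
opening: 0.0355
gripper_force: 12.0
```

Call:
{"api": "jog_arm", "payload": {
  "slide": [
    [0, 0, 0.04],
    [0, 0, 0],
    [0, 0, 0]
  ],
  "delta_rot": [
    [0, 0, 0],
    [0, 0, 0],
    [0, 0, 0]
  ]
}}

```text
t: 14.0
eef_pos: [0.5207, 0.2117, 0.0861]
eef_rot: [-180.0, -0.0, 168.0]
contact_force: [-0.3, -0.3, -0.1]
opening: 0.0352
gripper_force: 12.0
```

Call:
{"api": "jog_arm", "payload": {
  "slide": [
    [0, 0, 0.02],
    [0, 0, 0],
    [0, 0, 0]
  ],
  "delta_rot": [
    [0, 0, 0],
    [0, 0, 0],
    [0, 0, 0]
  ]
}}

```text
t: 14.25
eef_pos: [0.5208, 0.2117, 0.0857]
eef_rot: [180.0, -0.0, 168.0]
contact_force: [0.4, 0.0, -1.9]
opening: 0.0354
gripper_force: 12.0
```

Call:
{"api": "jog_arm", "payload": {
  "slide": [
    [0, 0, 0.02],
    [0, 0, 0],
    [0, 0, 0]
  ],
  "delta_rot": [
    [0, 0, 0],
    [0, 0, 0],
    [0, 0, 0]
  ]
}}

```text
t: 14.5
eef_pos: [0.5208, 0.2117, 0.0854]
eef_rot: [180.0, 0.0, 168.0]
contact_force: [-0.1, -0.2, 0.9]
opening: 0.0357
gripper_force: 12.0
```

Call:
{"api": "jog_arm", "payload": {
  "slide": [
    [0, 0, 0],
    [0, 0, 0]
  ],
  "delta_rot": [
    [0, 0, 0],
    [0, 0, 0]
  ]
}}

```text
t: 14.67
eef_pos: [0.5208, 0.2117, 0.0854]
eef_rot: [180.0, 0.0, 168.0]
contact_force: [-0.4, -0.9, 0.8]
opening: 0.0352
gripper_force: 12.0
```

Call:
{"api": "jog_arm", "payload": {
  "slide": [
    [0, 0, 0.02],
    [0, 0, 0],
    [0, 0, 0]
  ],
  "delta_rot": [
    [0, 0, 0],
    [0, 0, 0],
    [0, 0, 0]
  ]
}}

```text
t: 14.92
eef_pos: [0.5208, 0.2117, 0.085]
eef_rot: [180.0, 0.0, 168.0]
contact_force: [-0.1, 0.4, 1.5]
opening: 0.0356
gripper_force: 12.0
```

Call:
{"api": "jog_arm", "payload": {
  "slide": [
    [0, 0, 0],
    [0, 0, 0]
  ],
  "delta_rot": [
    [0, 0, 0],
    [0, 0, 0]
  ]
}}

```text
t: 15.08
eef_pos: [0.5208, 0.2118, 0.0849]
eef_rot: [180.0, 0.0, 168.0]
contact_force: [-0.3, -0.3, 1.6]
opening: 0.0355
gripper_force: 12.0
```

The tin is touching the plate at about 1.6 N, so I'll release and lift.

Call:
{"api": "jog_arm", "payload": {
  "slide": [
    [0, 0, 0],
    [0, 0, 0],
    [0, 0, 0],
    [0, 0, 0],
    [0, 0, 0]
  ],
  "delta_rot": [
    [0, 0, 0],
    [0, 0, 0],
    [0, 0, 0],
    [0, 0, 0],
    [0, 0, 0]
  ],
  "claw": 60
}}

```text
t: 15.5
eef_pos: [0.5207, 0.2117, 0.0845]
eef_rot: [-180.0, -0.0, 168.0]
contact_force: [-0.7, 0.1, 0.5]
opening: 0.0562
gripper_force: 0.0
```

Call:
{"api": "jog_arm", "payload": {
  "slide": [
    [0, 0, -0.3],
    [0, 0, -0.8],
    [0, 0, -1],
    [0, 0, -1],
    [0, 0, -1]
  ],
  "delta_rot": [
    [0, 0, 0],
    [0, 0, 0],
    [0, 0, 0],
    [0, 0, 0],
    [0, 0, 0]
  ]
}}

```text
t: 15.92
eef_pos: [0.5206, 0.2116, 0.1888]
eef_rot: [180.0, 0.0, 168.0]
contact_force: [-0.6, 1.0, -0.3]
opening: 0.0562
gripper_force: 0.0
```

Call:
{"api": "jog_arm", "payload": {
  "slide": [
    [0, 1, -0.5],
    [0, 1, 0],
    [0, 1, 0],
    [0, 1, 0],
    [0, 1, 0]
  ],
  "delta_rot": [
    [0, 0, 0],
    [0, 0, 0],
    [0, 0, 0],
    [0, 0, 0],
    [0, 0, 0]
  ]
}}

```text
t: 16.33
eef_pos: [0.5471, 0.3351, 0.2007]
eef_rot: [180.0, 0.1, 167.9]
contact_force: [1.4, 0.2, -0.3]
opening: 0.0564
gripper_force: 0.0
```

Call:
{"api": "jog_arm", "payload": {
  "slide": [
    [0, 1, 0],
    [0, 1, 0],
    [0, 1, 0],
    [0, 0, 0],
    [0, 0, 0]
  ],
  "delta_rot": [
    [0, 0, 0],
    [0, 0, 0],
    [0, 0, 0],
    [0, 0, 0],
    [0, 0, 0]
  ]
}}

```text
t: 16.75
eef_pos: [0.5622, 0.4082, 0.1993]
eef_rot: [-180.0, -0.0, 168.1]
contact_force: [0.5, -0.6, -0.5]
opening: 0.0561
gripper_force: 0.0
```

Run:
```python
from h import *
b=grab_frame('side');a=grab_frame('top')
o=np.zeros((450,800,3),np.uint8)
o[:450,:480]=cv2.resize(b['frame'][130:330,130:290],(480,450))
o[:360,490:790]=cv2.resize(a['frame'][200:272,145:205],None,fx=5,fy=5)
cv2.imwrite('pics/c6.png',o[:,:,::-1])
print(sense()['t'],[onz(a,145+x/5,200+y/5,.082) for x,y in((168,170),)],proj(a,(.52,.211,.082)))
```

```text
16.85 [array([0.51791876, 0.20972567, 0.082     ])] (np.float64(178.12566317508154), np.float64(233.18362688508657))
```

View pics/c6.png

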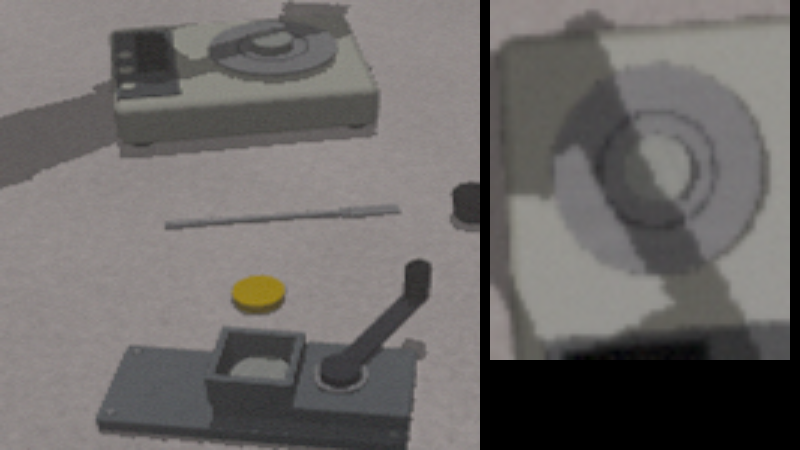

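The tin lies upright and concentric in the ring at top crop (660,168). The lever is at rest, the stack is in the magazine, the bystanders have not moved, and the arm is clear.

```bash
python3 -c "
from station import job_done;print(job_done())"
```

```text
the job is handed in; nothing more can be done
None
```

I handed the job in at about 17 s of the 58 s allowed: the dispensed tin stands upright inside the balance ring, the lever is back at rest, the other two tins are still in the magazine, and no verdict was returned.

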